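# Balance-check a printed rotor on the dome stand

### The job

Somebody parked a printed collar on the balancing dome: take it off and stand it upright in the black tray. Then balance the two-armed rotor, hub up, on the very top of the dome so that it rests there level and still, held by nothing but the dome. Do not let the rotor drop, and leave the other things on the bench where they are.

Things in the scene. Friction and masses are not known exactly. Their poses are not given: they have to be found in the camera images.
- dome: fixed balancing stand of grey printed plastic: a half ball of radius 60 mm, dome up, on a round plinth of diameter 128 mm and height 20 mm. Origin: centre of the underside, on the bench; z up. The dome's summit is 80 mm above the bench.
- dome_top (a point): the summit of the dome, 80 mm above the bench
- collar: loose white printed tube, open at both ends, outer diameter 56 mm, inner diameter 44 mm, height 60 mm, about 60 g. Origin: centre of its lower end; z along its axis. At the start it stands upright on the dome, its lower end about 4 mm below the summit, its upper end about 136 mm above the bench.
- rotor: loose white printed two-armed rotor lying flat, hub up, 180 mm long, about 130 g: centre disc of diameter 68 mm, arms 28 mm wide along its +x and -x (both 10 mm thick), end pads of diameter 40 mm, 14 mm thick, and a square hub (see rotor_hub). Flat underside. Origin: centre of the underside; the centre of mass is about 10 mm above it.
- rotor_hub (a point): top centre of the rotor's hub, 40 mm above its underside. The hub is a square block 30 x 30 mm, sides along the rotor's x and y, rising 30 mm above the centre disc.
- tray: fixed black open tray, 150 x 150 mm outside, 35 mm high, walls and floor about 4 mm thick, empty. Origin: centre of its underside, on the bench; x and y along its sides.
- tri_rotor: loose white printed three-armed rotor (not the one wanted): arms at 120 degrees, 78 mm from the middle to each tip, same hub, lying flat. Origin: centre of the underside. Leave alone.
- cup: small white printed cup, diameter 52 mm, 45 mm high. Origin: centre of the underside. Leave alone.
- elbow: white printed angle bracket, 60 x 40 mm, 58 mm high. Origin: centre of the underside. Leave alone.
Things that resemble listed ones, but are neither listed nor needed, are in the scene too. Leave any brown or yellow look-alike of the rotor alone.

How it is judged:
By the outcome, as a careful person would: the job done as asked, in the order asked, and still so for the second after the job is handed in, with the robot touching nothing.
It also fails if it takes over 64 s, if anything falls off the work surface, if the arm or the gripper's body presses on something with over 40 N, if the wrist force passes 120 N, or if a joint passes its speed limit or range.

### The arm

A 7-joint arm with a two-finger parallel gripper is mounted at the origin on the work surface. World frame = base frame: x ahead of the robot, y to its left, z up, the work surface at z = 0. Lengths are in mm, angles in rad, forces in N, time in s.
With the tool pointing down it reaches from about 425 to 950 mm from the base axis. Payload 16.7 kg.
Tool frame: the origin (TCP) lies between the finger pads; the fingertips stand 8 mm ahead of it and the grasp point (between the pads) lies 11 mm behind it; y points along the fingers, z is the direction in which the jaws open and shut, and the axes are right-handed (so a half turn about y gives the same grasp; the last joint's range is limited). The gripper opens to 94 mm and grips with 3 to 60 N. Pads are 16 mm wide; open, the fingers measure 119 mm over their backs; the gripper's body (75 mm by 177 mm) begins 78 mm behind the grasp point.
Start: joints at [-1.431, 0.426, 0.074, 1.606, -0.034, 1.111, -0.067], TCP at [192.893, 646.813, 213.467] pointing down, gripper open.
Joint ranges: [-2.85, 2.85], [-0.5, 2.14], [-1.23, 1.37], [0.21, 2.46], [-1.02, 4.16], [0.16, 2.05], [-2.73, 2.73]. Speed limits (rad/s): [1.89, 1.89, 2.39, 2.39, 3.01, 3.01, 3.01].

### API

Orientations are given as a unit quaternion [w, x, y, z].
In Python, from rig import manip gives the robot as it stands.
- The arm moves only by the tool step_arm, never from a script. Its argument "motion" is one flat list of numbers, 5 for each row, row after row: the opening, from 0 (shut) to 1 (fully open), then the shift along the tool's x, y, z normalised to -1 to 1, where 1 is 0.4 m, then the turn about the tool's y normalised to -1 to 1, where 1 is pi/2 rad. In form: [hand, dx, dy, dz, turn, hand, dx, dy, dz, turn, ...]. A call has 1 to 5 rows; each row shifts and turns the commanded pose from where the row before left it, along the tool's axes as they then stand; what a row does not reach is not made up. A row lasts 1/8 s, in which the tool goes at most 62.5 mm and 10.7 degrees, less where a joint would pass 70% of its speed; a pose out of reach is approached as far as the arm can. A call with a number of a shift or a turn outside -1 to 1 is refused whole. A call with a gripper value outside its range is refused whole. The fingers move at their own pace and stop on an object; the grip force is fixed at half the most. Time passes only in rows, so rows that do not move let the fingers close. It gives the time, the measured TCP pose, the force and the opening at its end, in the units of the state.
- manip.sense(): the state, without advancing time (a new reading comes with each control period).
- manip.capture(name): name is "scene" or "side" or "wrist"; returns the picture (400x640x3 uint8, red, green, blue); there is no depth.
- manip.get_calibration(name): a dict with "fx", "fy", "cx", "cy" (pixels), "pose" (4x4, takes a point from camera to world coordinates). Camera axes: x right, y down, z forward; pixel columns grow to the right and rows downward; lengths in mm; the calibration is good to about 2 mm. A picture is of the moment at which its call begins: read the wrist's pose just before it. get_calibration takes no time and is no camera call; for the wrist camera it gives the pose at the moment of the call.
- manip.sign_off(): hands the job in, once; it reports no verdict.
The state is a dict: "time_s": time; "joint_pos": joint angles; "dq": joint speeds; "effort": joint torques, N m; "ee_pos": TCP position; "tcp_rot": TCP orientation; "force": force on the tool from outside, world axes, zero at the start; "ft_torque": the same for the moment, N m; "width": opening from 0.0 (shut) to 1.0 (fully open).
Only numpy, scipy, OpenCV 4.12 (cv2) and the standard library are available. Lean on these libraries where they do the work, as an engineer would, in place of code of your own. Each camera call takes 0.05 s, during which the arm holds its last target. There are 200 camera calls.

## Working session

There is one attempt and no reset: what is moved stays moved. The work goes in short steps, Python scripts to look and compute and a tool call to move; the robot and the scene stay as the last step left them, time stands still between calls to the robot, and variables do not carry over. Pictures are saved under pics/ and viewed, about 8 in all and at most 12, crops included, and the job is handed in when it is done.

Besides the shell and the picture viewer there is one more tool, called after "Emit:" in YAML: its name, and indented under it one key for each argument. step_arm: Moves the arm, as the interface text tells. Its arguments: {"type":"object","properties":{"motion":{"type":"array","items":{"type":"number","minimum":-1,"maximum":1}}},"required":["motion"]}

```bash
mkdir -p pics; ls
cat > h.py <<'E'
import numpy as np, cv2
from rig import manip
def cap(n,f):
    c=manip.get_calibration(n); im=manip.capture(n); cv2.imwrite(f'pics/{f}.png',cv2.cvtColor(im,cv2.COLOR_RGB2BGR)); np.save(f'pics/{f}.npy',im); np.savez(f'pics/{f}_cal.npz',**{k:c[k] for k in('fx','fy','cx','cy','pose')}); return im,c
def load(f): return np.load(f'pics/{f}.npy'),np.load(f'pics/{f}_cal.npz')
def ray(c,u,v):
    P=np.array(c['pose']); d=P[:3,:3]@np.array([(u-c['cx'])/c['fx'],(v-c['cy'])/c['fy'],1.]); return P[:3,3],d
def onz(c,u,v,z):
    o,d=ray(c,u,v); return o+d*(z-o[2])/d[2]
def proj(c,p):
    P=np.array(c['pose']); q=P[:3,:3].T@(np.array(p,float)-P[:3,3]); return np.array([c['fx']*q[0]/q[2]+c['cx'],c['fy']*q[1]/q[2]+c['cy']])
E
python3 - <<'E'
from h import *
s=manip.sense(); print({k:np.round(v,3) for k,v in s.items()})
for n in('scene','side','wrist'):
    im,c=cap(n,n+'0'); print(n,c['fx'],c['cx'],c['cy'],np.round(c['pose'],3).tolist())
E
```

```text
pics
{'time_s': np.float64(0.0), 'joint_pos': array([-1.43 ,  0.427,  0.074,  1.607, -0.034,  1.111, -0.067]), 'dq': array([-0.001, -0.   ,  0.   , -0.   ,  0.   ,  0.001,  0.   ]), 'effort': array([-0.0000e+00, -9.3582e+01,  3.6670e+00, -4.5418e+01, -4.9000e-02,
        2.0000e-02,  0.0000e+00]), 'ee_pos': array([192.822, 646.421, 212.781]), 'tcp_rot': array([-0.699,  0.7  , -0.102,  0.102]), 'force': array([-1.469, -0.893,  0.511]), 'ft_torque': array([ 0.024, -0.024, -0.048]), 'width': np.float64(0.995)}
scene 413.00581979119136 320.8964237978711 194.71714825600577 [[0.591, 0.459, -0.663, 1313.069], [0.807, -0.351, 0.475, -518.489], [-0.015, -0.816, -0.578, 838.273], [0.0, 0.0, 0.0, 1.0]]
side 442.52661507353275 318.07766302412665 201.75547150378327 [[0.789, -0.308, 0.531, -322.375], [-0.614, -0.426, 0.665, -874.419], [0.021, -0.851, -0.525, 843.932], [0.0, 0.0, 0.0, 1.0]]
wrist 284.0826798867668 322.9230957210943 195.8731690359748 [[0.286, 0.92, 0.268, 113.734], [0.958, -0.274, -0.08, 669.805], [-0.0, 0.28, -0.96, 384.161], [0.0, 0.0, 0.0, 1.0]]
```

View pics/scene0.png

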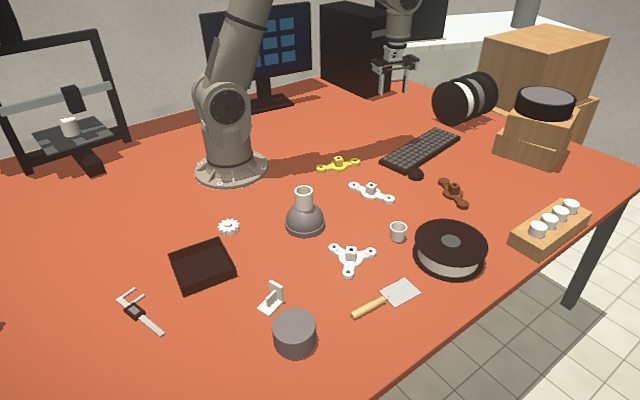

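View pics/side0.png

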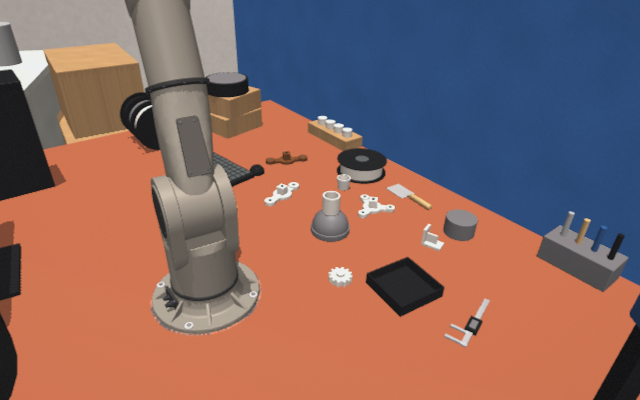

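Scene picture: collar on the dome at about (304,205), rotor at (371,191), tray at (202,265), tri-rotor at (350,258), cup at (398,232) and elbow at (272,297). Side picture: dome and collar at (331,215), rotor at (282,194), tray at (404,286).

Run:
```python
from h import *
rois={'scene0':dict(rotor=(340,175,400,208),collar=(285,180,330,215),tray=(160,232,245,300),dome=(275,195,335,245)),
'side0':dict(rotor=(258,178,304,210),collar=(315,188,345,220),tray=(360,253,450,318),dome=(305,195,355,245))}
for f in rois:
    im,c=load(f); hsv=cv2.cvtColor(im,cv2.COLOR_RGB2HSV)
    W=((hsv[...,1]<60)&(hsv[...,2]>125)).astype(np.uint8); B=(hsv[...,2]<75).astype(np.uint8); G=((hsv[...,1]<90)).astype(np.uint8)
    for k,(a,b,d,e) in rois[f].items():
        M=np.zeros_like(W); M[b:e,a:d]=(B if k=='tray' else G if k in('dome','rotor') else W)[b:e,a:d]
        n,l,st,ce=cv2.connectedComponentsWithStats(M); i=1+np.argmax(st[1:,4]); m=(l==i).astype(np.uint8)
        ct=max(cv2.findContours(m,0,2)[0],key=cv2.contourArea); print(f,k,st[i],ce[i].round(1))
        if k=='tray':
            h=cv2.convexHull(ct)
            for z in (35,): print(' quad',[(p[0].tolist(),onz(c,*p[0],35)[:2].round(0).tolist(),onz(c,*p[0],0)[:2].round(0).tolist()) for p in cv2.approxPolyDP(h,4,True)])
    im3=im.copy()
    a,b,d,e=(265,170,415,245) if f=='scene0' else (255,170,405,245)
    cv2.imwrite(f'pics/crop_{f}.png',cv2.cvtColor(cv2.resize(im3[b:e,a:d],None,fx=5,fy=5,interpolation=cv2.INTER_CUBIC),cv2.COLOR_RGB2BGR))
A=cv2.imread('pics/crop_scene0.png');Bm=cv2.imread('pics/crop_side0.png')
cv2.imwrite('pics/c2.png',np.vstack([A[:300],Bm[:300]])) if 0 else cv2.imwrite('pics/c2.png',cv2.resize(np.vstack([A,Bm]),(600,600)))
```

```text
scene0 rotor [348 182  47  22 507] [371.1 192.1]
scene0 collar [288 185  32  30 590] [303.3 201.3]
scene0 tray [ 169  237   68   60 1134] [202.7 266.3]
 quad [([218, 237], [381.0, -228.0], [341.0, -215.0]), ([236, 276], [555.0, -256.0], [522.0, -245.0]), ([184, 296], [538.0, -392.0], [504.0, -386.0]), ([169, 254], [365.0, -369.0], [323.0, -363.0])]
scene0 dome [ 285  195   40   43 1274] [304.3 217.8]
side0 rotor [264 182  35  24 413] [281.2 192.9]
side0 collar [318 191  26  29 538] [330.5 206.5]
side0 tray [ 366  258   78   58 2658] [404.  285.6]
 quad [([408, 258], [517.0, -249.0], [553.0, -222.0]), ([443, 288], [497.0, -392.0], [533.0, -371.0]), ([440, 296], [466.0, -407.0], [500.0, -387.0]), ([399, 315], [331.0, -389.0], [359.0, -368.0]), ([366, 280], [353.0, -246.0], [382.0, -219.0]), ([368, 273], [377.0, -228.0], [407.0, -200.0])]
side0 dome [ 311  195   39   47 1264] [330.1 220.5]
```

View pics/c2.png

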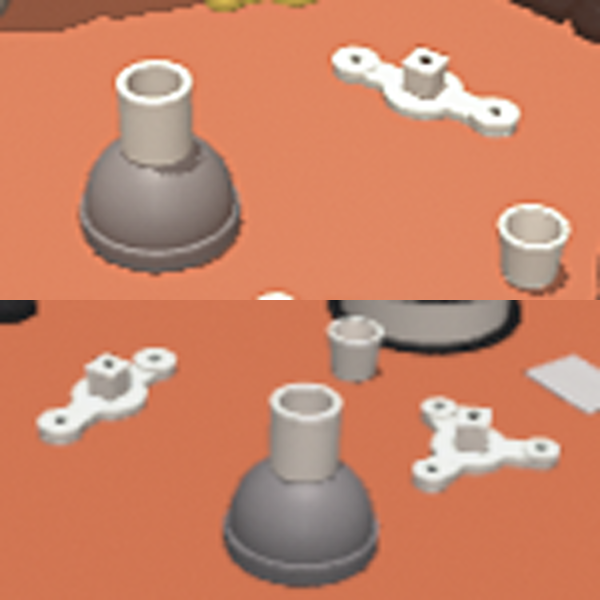

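The crop shows the rotor's pad holes at scene (353.4,184.6) and (388.4,197.6), and its hub hole at (371,185). In the side view these are (269.6,199.9), (293.4,183.9) and (281.6,185.6). The collar mouth is at scene (303.1,189.9) and side (331.1,195.1).

```bash
cat >> h.py <<'E'
from scipy.spatial.transform import Rotation as R
def rot(): 
    q=np.array(manip.sense()['tcp_rot']); return R.from_quat(q[[1,2,3,0]]).as_matrix()
def tri(obs):
    A=np.zeros((3,3));b=np.zeros(3)
    for c,u,v in obs:
        o,d=ray(c,u,v); d=d/np.linalg.norm(d); M=np.eye(3)-np.outer(d,d); A+=M;b+=M@o
    return np.linalg.solve(A,b)
def delta(p,axis=None):
    "rows' units from the measured TCP to world p, and the turn that brings tool z onto +-axis"
    s=manip.sense(); Rt=rot(); d=Rt.T@(np.array(p)-s['ee_pos']); print('delta mm tool',d.round(1),'units',(d/400).round(4))
    if axis is not None:
        a=Rt.T@np.array([*axis,0.]); t=np.arctan2(a[0],a[2]); t=(t+np.pi/2)%np.pi-np.pi/2; print('turn',round(t,3),'rad units',round(t/(np.pi/2),4))
E
python3 - <<'E'
from h import *
c1=load('scene0')[1];c2=load('side0')[1]
for n,a,b,z in (('padA',(353.4,184.6),(269.6,199.9),14),('padB',(388.4,197.6),(293.4,183.9),14),('hub',(371.1,185),(281.6,185.6),40),('collar',(303.1,189.9),(331.1,195.1),136)):
    print(n,onz(c1,*a,z).round(1),onz(c2,*b,z).round(1),'tri',tri([(c1,*a),(c2,*b)]).round(1))
print(rot().round(3))
w=load('wrist0')[1]['pose']; s=manip.sense(); print('cam in tool',(rot().T@(w[:3,3]-s['ee_pos'])).round(1)); print((rot().T@w[:3,:3]).round(3))
E
```

```text
padA [387.8 288.2  14. ] [384.  287.7  14. ] tri [385.6 290.2  12.1]
padB [521.  331.7  14. ] [520.2 333.4  14. ] tri [520.2 332.9  13.6]
hub [456.  309.5  40. ] [451.4 310.4  40. ] tri [453.1 312.5  37.9]
collar [455.2  31.2 136. ] [450.9  28.9 136. ] tri [453.3  32.2 134.1]
[[ 0.958 -0.     0.286]
 [-0.286 -0.001  0.958]
 [ 0.    -1.    -0.001]]
cam in tool [ -82.4 -171.2   -0.5]
[[-0.     0.96   0.28 ]
 [-0.001 -0.28   0.96 ]
 [ 1.     0.     0.001]]
```

Emit:
step_arm:
  motion: [1,0.086,0,-0.062,0,1,0.086,0,-0.062,0,1,0.086,0,-0.062,0,1,0.086,0,-0.062,0,1,0.086,0,-0.062,0]

```text
time_s: 0.78
ee_pos: [323.0, 477.5, 213.4]
tcp_rot: [-0.7, 0.7, -0.102, 0.102]
force: [0.2, 0.7, 0.9]
width: 1.001
```

Emit:
step_arm:
  motion: [1,0.086,0,-0.062,0,1,0.086,0,-0.062,0,1,0.086,0,-0.062,0,1,0.086,0,-0.062,0,1,0.086,0,-0.062,0]

```text
time_s: 1.4
ee_pos: [452.3, 309.6, 213.4]
tcp_rot: [-0.7, 0.7, -0.102, 0.102]
force: [0.4, -0.1, 0.2]
width: 0.999
```

Run:
```python
from h import *
cap('wrist','w1')
```

Emit:
step_arm:
  motion: [1,0.04,-0.0135,-0.1335,0,1,0.04,-0.0135,-0.1335,0,1,0.04,-0.0135,-0.1335,0,1,0.04,-0.0135,-0.1335,0,1,0.04,-0.0135,-0.1335,0]

```text
time_s: 2.08
ee_pos: [451.7, 30.5, 240.7]
tcp_rot: [0.7, -0.7, 0.102, -0.102]
force: [0.4, -0.1, 1.0]
width: 1.003
```

Run:
```python
from h import *
cap('wrist','w2'); print(manip.sense()['ee_pos'])
a=cv2.imread('pics/w1.png');b=cv2.imread('pics/w2.png')
cv2.imwrite('pics/w12.png',np.vstack([a[40:340],b[100:400]]))
```

```text
[451.54287333  23.78405604 241.41880693]
```

View pics/w12.png

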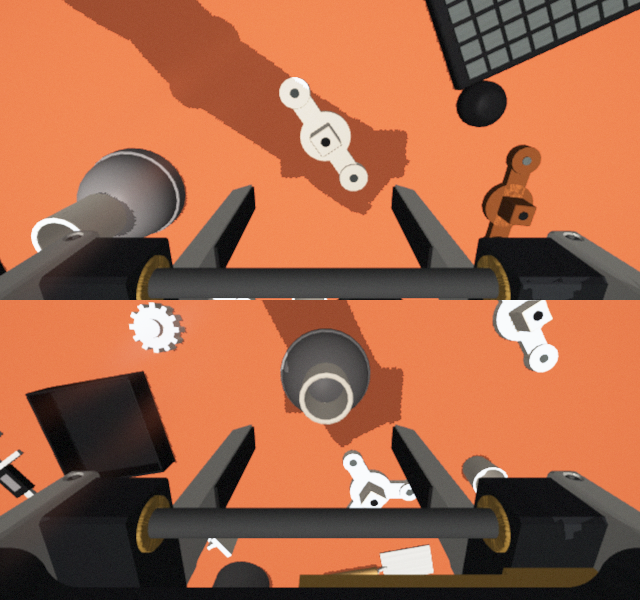

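Wrist w1: rotor hub hole at (325,182), pads at (294,133) and (353,218). Wrist w2: collar mouth ring at (326,199) over the dome, tray at upper left, tri-rotor at lower centre.

```bash
cat >> h.py <<'E'
def hole(im,u,v,r=6,z=1):
    g=cv2.cvtColor(im,cv2.COLOR_RGB2GRAY).astype(float); p=g[v-r:v+r+1,u-r:u+r+1]
    w=np.clip(150-p,0,None) if z else np.clip(p-150,0,None)
    yy,xx=np.mgrid[v-r:v+r+1,u-r:u+r+1]; return (w*xx).sum()/w.sum(),(w*yy).sum()/w.sum()
E
python3 - <<'E'
from h import *
im,c=load('w1')
pts=[]
for n,u,v,z in(('hub',325,182,40),('A',294,133,14),('B',353,218,14)):
    h=hole(im,u,v); p=onz(c,*h,z); pts.append(p); print(n,np.round(h,1),p.round(1))
d=pts[2]-pts[1]; print('mid',((pts[1]+pts[2])/2).round(1),'len',np.linalg.norm(d).round(1),'ang',np.degrees(np.arctan2(d[1],d[0])).round(2))
im,c=load('w2'); g=cv2.cvtColor(im,cv2.COLOR_RGB2GRAY)
for th in(190,205,220):
    m=np.zeros_like(g); m[160:240,285:370]=(g[160:240,285:370]>th)&(im[160:240,285:370,2]>th-25)
    ct=max(cv2.findContours(m,0,1)[0],key=cv2.contourArea); (e,ax,an)=cv2.fitEllipse(ct); print('collar',th,np.round(e,1),np.round(ax,1),onz(c,*e,136).round(1))
hsv=cv2.cvtColor(im,cv2.COLOR_RGB2HSV); m=((hsv[...,1]<90)&(hsv[...,2]<235)).astype(np.uint8); M=np.zeros_like(m); M[120:232,275:380]=m[120:232,275:380]
# plinth: upper arc
ct=max(cv2.findContours(M,0,1)[0],key=cv2.contourArea)[:,0]; q=np.array([onz(c,u,v,20)[:2] for u,v in ct if v<190])
A=np.c_[2*q,np.ones(len(q))]; x=np.linalg.lstsq(A,(q**2).sum(1),rcond=None)[0]; print('plinth',x[:2].round(1),np.sqrt(x[2]+x[0]**2+x[1]**2).round(1))
print(manip.sense()['ee_pos'], np.array(c['pose'])[:3,3])
E
```

```text
hub [325.2 181.8] [452.9 312.3  40. ]
A [294.2 132.8] [386. 291.  14.]
B [353.4 218. ] [519.7 333.7  14. ]
mid [452.8 312.3  14. ] len 140.3 ang 17.72
collar 190 [325.6 198.1] [49.9 51.6] [452.8  32.8 136. ]
collar 205 [325.6 198.1] [49.2 51.2] [452.8  32.8 136. ]
collar 220 [326.3 203.7] [53.5 58.9] [458.7  31.9 136. ]
plinth [452.8  33.1] 62.1
[451.54287333  23.78405604 241.41880693] [372.51359138  53.55345595 412.03087157]
```

Emit:
step_arm:
  motion: [1,0,0,0,0,1,0,0,0,0]

```text
time_s: 2.38
ee_pos: [451.9, 33.0, 240.4]
tcp_rot: [-0.7, 0.7, -0.102, 0.102]
force: [0.1, 0.3, 0.4]
width: 0.999
```

Run:
```python
from h import *
print(manip.sense()['ee_pos'].round(1)); delta([452.8,32.9,107])
```

```text
[451.9  33.  240.4]
delta mm tool [  0.9 133.4   0.2] units [0.0022 0.3334 0.0005]
```

Emit:
step_arm:
  motion: [1,0.002,0.12,0,0,1,0,0.12,0,0,1,0,0.073,0,0,1,0,0.02,0,0,1,0,0,0,0]

```text
time_s: 3.0
ee_pos: [452.9, 32.4, 107.5]
tcp_rot: [-0.7, 0.7, -0.102, 0.102]
force: [0.3, -0.0, 0.9]
width: 1.001
```

Run:
```python
from h import *
cap('wrist','w3'); delta([452.8,32.9,107]); 
im,c=load('w3'); g=cv2.cvtColor(im,cv2.COLOR_RGB2GRAY)
cv2.imwrite('pics/w3.png',cv2.cvtColor(im,cv2.COLOR_RGB2BGR))
```

```text
delta mm tool [-0.6  1.   0.4] units [-0.0016  0.0025  0.001 ]
```

View pics/w3.png

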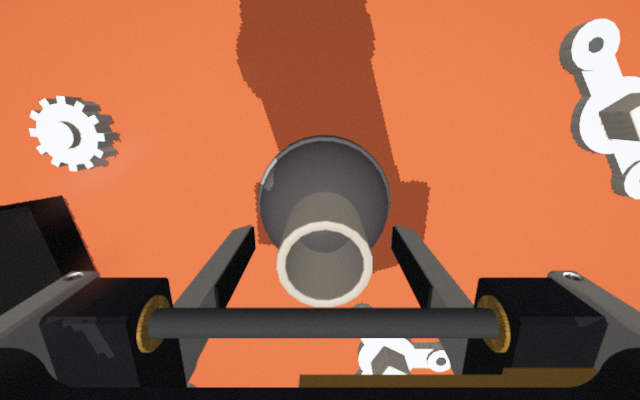

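The collar ring is at (325,263), midway between the two fingers at (240,·) and (405,·), so I am closing on it.

Emit:
step_arm:
  motion: [0,0,0,0,0,0,0,0,0,0,0,0,0,0,0,0,0,0,0,0,0,0,0,0,0]

```text
time_s: 3.68
ee_pos: [452.9, 31.9, 107.4]
tcp_rot: [0.7, -0.7, 0.102, -0.102]
force: [-0.5, 0.6, 1.9]
width: 0.598
```

Emit:
step_arm:
  motion: [0,0,-0.02,0,0,0,0,-0.06,0,0,0,0,-0.09,0,0,0,0,-0.07,0,0,0,0,0,0,0]

```text
time_s: 4.3
ee_pos: [453.8, 32.1, 205.3]
tcp_rot: [0.7, -0.699, 0.101, -0.103]
force: [-0.3, 0.1, -0.9]
width: 0.596
```

Run:
```python
from h import *
delta([441,-309,203]); delta([441,-309,53]); print(manip.sense()['force'])
```

```text
delta mm tool [  85.3    1.8 -330.5] units [ 0.2131  0.0044 -0.8263]
delta mm tool [  84.8  151.8 -330.9] units [ 0.2121  0.3794 -0.8271]
[-0.28472789  0.13210362 -0.92351677]
```

Emit:
step_arm:
  motion: [0,0.03,0,-0.1,0,0,0.03,0,-0.13,0,0,0.03,0,-0.13,0,0,0.03,0,-0.13,0,0,0.03,0,-0.13,0]

```text
time_s: 4.92
ee_pos: [438.7, -224.4, 202.9]
tcp_rot: [0.7, -0.7, 0.102, -0.102]
force: [1.7, 0.0, 1.2]
width: 0.597
```

Emit:
step_arm:
  motion: [0,0.03,0,-0.12,0,0,0.03,0,-0.06,0,0,0.003,0,-0.026,0,0,0,0,0,0,0,0,0,0,0]

```text
time_s: 5.55
ee_pos: [440.0, -307.9, 203.1]
tcp_rot: [0.7, -0.7, 0.102, -0.102]
force: [0.4, 0.7, -1.2]
width: 0.597
```

Run:
```python
from h import *
delta([441,-309,37]); cap('scene','s1'); cap('wrist','w4')
a=cv2.imread('pics/s1.png')[130:330,100:420]; b=cv2.imread('pics/w4.png'); cv2.imwrite('pics/v5.png',np.vstack([cv2.resize(a,(480,300)),cv2.resize(b,(480,300))]))
```

```text
delta mm tool [  1.3 166.1  -0.9] units [ 0.0033  0.4153 -0.0023]
```

View pics/v5.png

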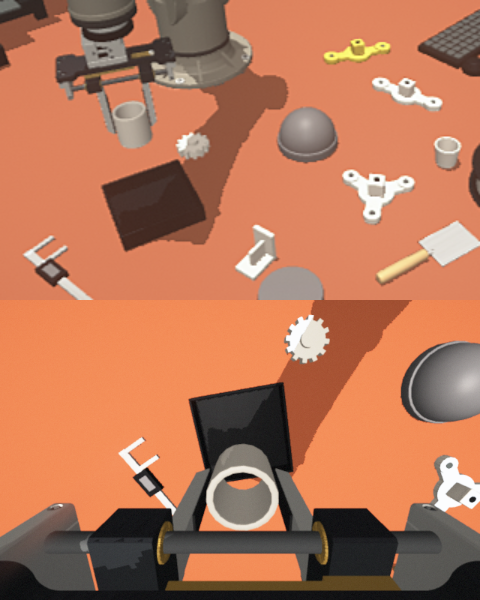

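The scene crop shows the collar upright between the fingers and the dome clear. In the wrist picture the tray's rim corners are about (255,132), (377,111) and (389,228). I'll check the tray centre from these.

Run:
```python
from h import *
im,c=load('w4')
p=[onz(c,u,v,35)[:2] for u,v in((255,132),(377,111),(389,228))]; print(np.round(p,1), 'centre',((p[0]+p[2])/2).round(1), [np.linalg.norm(p[i]-p[1]).round(1) for i in(0,2)])
```

```text
[[ 359.  -366.5]
 [ 376.6 -224.4]
 [ 521.6 -243.3]] centre [ 440.3 -304.9] [np.float64(143.2), np.float64(146.2)]
```

Emit:
step_arm:
  motion: [0,0,0.12,0,0,0,0,0.12,0,0,0,0,0.1,0,0,0,0,0.05,0,0,0,0,0.015,0,0]

```text
time_s: 6.28
ee_pos: [439.6, -308.2, 40.4]
tcp_rot: [0.7, -0.7, 0.102, -0.101]
force: [0.4, -0.4, -0.2]
width: 0.596
```

Emit:
step_arm:
  motion: [0,0,0.006,0,0,0,0,0.004,0,0,0,0,0,0,0]

```text
time_s: 6.65
ee_pos: [440.4, -309.1, 37.9]
tcp_rot: [-0.7, 0.7, -0.102, 0.102]
force: [0.6, 0.3, -0.2]
width: 0.6
```

Emit:
step_arm:
  motion: [0,0,0.004,0,0,0,0,0.002,0,0,0,0,0,0,0]

```text
time_s: 7.02
ee_pos: [440.5, -309.0, 35.7]
tcp_rot: [0.7, -0.7, 0.102, -0.102]
force: [-2.0, 6.1, 16.3]
width: 0.597
```

Emit:
step_arm:
  motion: [0,0,-0.002,0,0,0.8,0,0,0,0,0.8,0,0,0,0,0.8,0,0,0,0]

```text
time_s: 7.52
ee_pos: [439.9, -309.1, 35.6]
tcp_rot: [-0.7, 0.7, -0.102, 0.102]
force: [0.3, -0.1, 0.1]
width: 0.798
```

Emit:
step_arm:
  motion: [0.8,0,-0.05,0,0,0.8,0,-0.12,0,0,0.8,0,-0.14,0,0,0.8,0,-0.12,0,0,0.8,0,0,0,0]

```text
time_s: 8.15
ee_pos: [441.4, -310.0, 210.9]
tcp_rot: [-0.7, 0.7, -0.1, 0.104]
force: [0.8, -0.1, -0.3]
width: 0.8
```

Run:
```python
from h import *
delta([480,140,206]); delta([452.9,312.3,206],[np.cos(np.radians(107.72)),np.sin(np.radians(107.72))]); cap('wrist','w5')
im,c=cap('side','sd1'); 
a=im[230:330,340:470,::-1]; b=cv2.imread('pics/w5.png'); cv2.imwrite('pics/v6.png',np.vstack([cv2.resize(a,(390,300)),cv2.resize(b,(390,244))]))
```

```text
delta mm tool [-91.7   4.5 442.2] units [-0.2291  0.0112  1.1056]
delta mm tool [-166.9    4.1  599.6] units [-0.4172  0.0103  1.499 ]
turn -0.599 rad units -0.3814
```

View pics/v6.png

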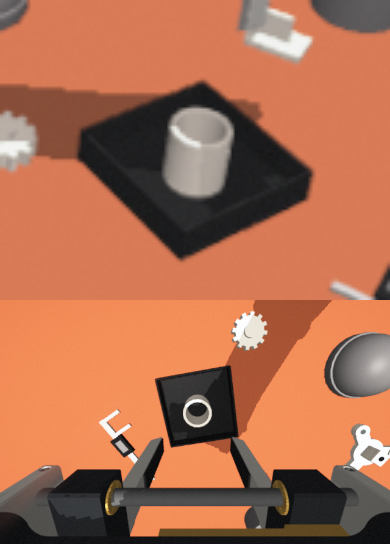

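Side crop: the collar stands upright in the tray, and the wrist view confirms it is well inside the walls. Next is the rotor, with a pause over the dome.

Emit:
step_arm:
  motion: [0.8,-0.02,0,0.08,0,0.8,-0.03,0,0.12,0,0.8,-0.033,0,0.13,0,0.8,-0.033,0,0.13,0,0.8,-0.033,0,0.13,0]

```text
time_s: 8.88
ee_pos: [449.4, -64.1, 206.6]
tcp_rot: [-0.699, 0.7, -0.103, 0.101]
force: [1.4, -0.2, 0.3]
width: 0.803
```

Emit:
step_arm:
  motion: [0.8,-0.033,0,0.12,0,0.8,-0.025,0,0.08,0,0.8,-0.01,0,0.04,0,0.8,0,0,0,0,0.8,0,0,0,0]

```text
time_s: 9.5
ee_pos: [451.6, 32.4, 207.4]
tcp_rot: [-0.699, 0.7, -0.103, 0.103]
force: [0.0, 0.0, 0.5]
width: 0.801
```

Run:
```python
from h import *
im,c=cap('wrist','w6'); delta([452.9,312.3,206],[np.cos(np.radians(107.72)),np.sin(np.radians(107.72))])
hsv=cv2.cvtColor(im,cv2.COLOR_RGB2HSV); m=(hsv[...,1]<110).astype(np.uint8)
u0,v0=proj(c,[452.8,32.9,40]).astype(int); M=np.zeros_like(m); M[max(v0-75,0):v0+75,u0-75:u0+75]=m[max(v0-75,0):v0+75,u0-75:u0+75]
n,l,st,ce=cv2.connectedComponentsWithStats(M); i=1+np.argmax(st[1:,4]); print(u0,v0,st[i],ce[i])
ct=max(cv2.findContours((l==i).astype(np.uint8),0,1)[0],key=cv2.contourArea)[:,0]
# silhouette model: plinth top circle z=20 (r 64), bottom z=0 (r 64), sphere centre z=20 r 60 -> least squares on convex hull distance
from scipy.optimize import least_squares
h=cv2.convexHull(ct)[:,0].astype(float); print(len(h))
a=np.linspace(0,2*np.pi,180)
def res(p):
    P=np.array([proj(c,[p[0]+64*np.cos(t),p[1]+64*np.sin(t),z]) for z in(0,20) for t in a]).astype(np.float32)
    H=cv2.convexHull(P); return [cv2.pointPolygonTest(H,(float(x),float(y)),True) for x,y in h]
r=least_squares(res,[452.8,32.9],diff_step=1e-3,loss='soft_l1'); print('plinth fit',r.x.round(1),np.abs(r.fun).mean().round(2),np.mean(r.fun).round(2))
```

```text
delta mm tool [-79.3   1.4 268.4] units [-0.1983  0.0035  0.671 ]
turn -0.601 rad units -0.3827
323 183 [ 276  131   97   97 7365] [323.9107943  178.52437203]
46
plinth fit [454.1  32.5] 0.59 0.58
```

Emit:
step_arm:
  motion: [0.8,-0.025,0,0.09,0,0.8,-0.038,0,0.125,0,0.8,-0.038,0,0.125,0,0.8,-0.038,0,0.125,0,0.8,-0.038,0,0.125,0]

```text
time_s: 10.18
ee_pos: [451.8, 280.9, 207.8]
tcp_rot: [0.7, -0.7, 0.103, -0.103]
force: [0.8, -0.6, 0.3]
width: 0.804
```

Emit:
step_arm:
  motion: [0.8,-0.021,0,0.081,0,0.8,0,0,0,-0.097,0.8,0,0,0,-0.1,0.8,0,0,0,-0.1,0.8,0,0,0,-0.086]

```text
time_s: 10.8
ee_pos: [453.3, 312.5, 207.6]
tcp_rot: [-0.698, 0.698, 0.111, -0.111]
force: [0.7, 0.1, -0.1]
width: 0.801
```

Emit:
step_arm:
  motion: [0.8,0,0,0,0,0.8,0,0,0,0]

```text
time_s: 11.05
ee_pos: [452.9, 313.1, 207.6]
tcp_rot: [-0.699, 0.699, 0.108, -0.108]
force: [-0.4, 0.5, 0.3]
width: 0.798
```

Run:
```python
from h import *
im,c=cap('wrist','w7'); print(manip.sense()['ee_pos'].round(1))
pts=[]
for n,p0 in(('hub',(452.9,312.3,40)),('A',(386,291,14)),('B',(519.7,333.7,14))):
    u,v=np.round(proj(c,p0)).astype(int); h=hole(im,u,v); p=onz(c,*h,p0[2]); pts.append(p); print(n,u,v,np.round(h,1),p.round(1))
d=pts[2]-pts[1]; an=np.arctan2(d[1],d[0]); print('mid',((pts[1]+pts[2])/2).round(1),np.linalg.norm(d).round(1),np.degrees(an).round(2))
delta([*((pts[1]+pts[2])/2)[:2],22],[-np.sin(an),np.cos(an)])
```

```text
[452.8 313.3 207.7]
hub 322 183 [322.1 182.8] [452.9 312.3  40. ]
A 322 123 [322.  123.1] [386.1 290.9  14. ]
B 322 228 [322.3 227.6] [519.6 333.7  14. ]
mid [452.8 312.3  14. ] 140.1 17.75
delta mm tool [ -0.2 185.7  -1. ] units [-0.0006  0.4641 -0.0024]
turn -0.001 rad units -0.0009
```

Emit:
step_arm:
  motion: [0.8,0,0.12,-0.002,0,0.8,0,0.14,0,0,0.8,0,0.13,0,0,0.8,0,0.06,0,0,0.8,0,0.014,0,0]

```text
time_s: 11.72
ee_pos: [452.2, 312.2, 20.7]
tcp_rot: [-0.698, 0.699, 0.109, -0.11]
force: [-0.5, -0.6, 1.0]
width: 0.798
```

Emit:
step_arm:
  motion: [0.6,0,0,0,0,0,0,0,0,0,0,0,0,0,0,0,0,0,0,0,0,0,0,0,0]

```text
time_s: 12.35
ee_pos: [452.9, 313.0, 22.3]
tcp_rot: [0.699, -0.698, -0.11, 0.11]
force: [-0.7, -1.0, 5.1]
width: 0.318
```

Run:
```python
from h import *
for _ in range(3): delta([452.8,312.3,22])
print(manip.sense()['width'])
```

```text
delta mm tool [-0.3  0.3 -0.7] units [-0.0007  0.0008 -0.0017]
delta mm tool [-0.3  0.3 -0.7] units [-0.0007  0.0008 -0.0017]
delta mm tool [-0.3  0.3 -0.7] units [-0.0007  0.0008 -0.0017]
0.3182046392992842
```

Emit:
step_arm:
  motion: [0,0,-0.015,0,0,0,0,-0.05,0,0,0,0,-0.1,0,0,0,0,-0.1,0,0,0,0,-0.06,0,0]

```text
time_s: 12.98
ee_pos: [453.1, 313.1, 154.3]
tcp_rot: [0.699, -0.698, -0.11, 0.109]
force: [-0.2, 0.3, -2.4]
width: 0.312
```

Emit:
step_arm:
  motion: [0,0,-0.01,0,0,0,0,0,0,0]

```text
time_s: 13.22
ee_pos: [452.4, 312.8, 155.5]
tcp_rot: [-0.698, 0.699, 0.11, -0.11]
force: [-1.0, 0.3, -1.5]
width: 0.316
```

Run:
```python
from h import *
s=manip.sense(); print(s['ee_pos'].round(1),s['width'],s['force'].round(1)); delta([453.2,32.8,156])
```

```text
[452.4 312.8 155.5] 0.31614285724384905 [-1.   0.3 -1.5]
delta mm tool [ -85.2   -0.4 -266.7] units [-0.213  -0.001  -0.6668]
```

Emit:
step_arm:
  motion: [0,-0.0096,0,-0.03,0,0,-0.0192,0,-0.06,0,0,-0.0287,0,-0.09,0,0,-0.0287,0,-0.09,0,0,-0.0287,0,-0.09,0]

```text
time_s: 13.85
ee_pos: [452.5, 158.6, 155.6]
tcp_rot: [-0.698, 0.699, 0.109, -0.11]
force: [0.8, -0.1, -0.8]
width: 0.322
```

Emit:
step_arm:
  motion: [0,-0.0287,0,-0.09,0,0,-0.0256,0,-0.08,0,0,-0.0224,0,-0.07,0,0,-0.0144,0,-0.045,0,0,-0.007,0,-0.022,0]

```text
time_s: 14.48
ee_pos: [452.6, 30.6, 155.8]
tcp_rot: [0.699, -0.699, -0.109, 0.109]
force: [-0.0, 0.3, -1.5]
width: 0.318
```

Emit:
step_arm:
  motion: [0,0,0,0,0,0,0,0,0,0,0,0,0,0,0]

```text
time_s: 14.85
ee_pos: [453.5, 33.5, 156.0]
tcp_rot: [-0.698, 0.698, 0.11, -0.11]
force: [-1.0, 0.1, -1.9]
width: 0.319
```

Run:
```python
from h import *
s=manip.sense(); print(s['ee_pos'].round(1),s['width'],s['force'].round(1)); delta([453.2,32.8,108])
ims=[]
for n,f in(('wrist','w8'),('scene','s2'),('side','sd2')):
    im,c=cap(n,f)
    for q in((453.2,32.8,80),(453.2,32.8,175)): print(n,proj(c,q).round(1))
    u,v=(int(x) for x in proj(c,(453,33,110)))
    ims.append(cv2.resize(im[:,:,::-1],(480,300)) if n=='wrist' else cv2.resize(im[v-45:v+45,u-72:u+72,::-1],(480,300),interpolation=cv2.INTER_CUBIC))
    if n!='wrist': print(f,'crop origin',u-72,v-45,'scale 3.333')
cv2.imwrite('pics/v7.png',cv2.resize(np.vstack(ims),(480,600)) if 0 else np.vstack([np.hstack(ims[1:])[:, :],]).copy()[:, :960][:, ::1]) if 0 else cv2.imwrite('pics/v7.png',np.vstack(ims[1:]))
```

```text
[453.5  33.5 156. ] 0.3185539744851572 [-1.   0.1 -1.9]
delta mm tool [-0.5 48.  -0.5] units [-0.0011  0.12   -0.0013]
wrist [322.1 206.2]
wrist [321.8 256.5]
scene [303.9 204.4]
scene [302.6 178.5]
s2 crop origin 231 151 scale 3.333
side [330.3 209.4]
side [331.4 183.5]
sd2 crop origin 258 156 scale 3.333
```

View pics/v7.png

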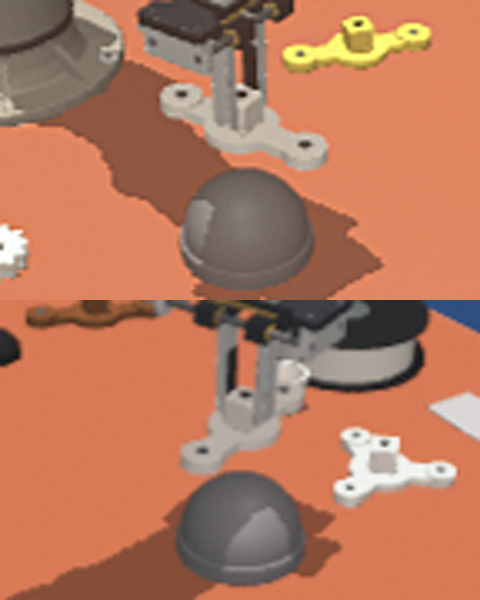

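The scene crop shows the rotor level over the dome, with pad holes at (182,94) and (305,145) and the dome centred at about (247,228). The side crop shows the dome at (241,527) and a pad hole at (202,451). I'll compare the rotor and dome offsets in the same views.

Run:
```python
from h import *
from scipy.optimize import least_squares
e=np.array([453.2,33.2]); ax=np.array([np.cos(np.radians(17.75)),np.sin(np.radians(17.75))])
im,c=load('w8'); zt=156-22+14.; P=[]
for s in(-70,70):
    u,v=np.round(proj(c,[*(e+s*ax),zt])).astype(int); h=hole(im,u,v); P.append(onz(c,*h,zt)[:2]); print('wrist pad',u,v,np.round(h,1),P[-1].round(1))
d=P[1]-P[0]; print('wrist mid',((P[0]+P[1])/2).round(1),np.linalg.norm(d).round(1),np.degrees(np.arctan2(d[1],d[0])).round(2))
im,c=load('s2'); P=[]
for cx,cy in((182,94),(305,145)):
    h=hole(im,round(231+cx/3.333),round(151+cy/3.333),3); P.append(onz(c,*h,zt)[:2])
print('scene mid',((P[0]+P[1])/2).round(1),np.linalg.norm(P[1]-P[0]).round(1))
for nm,x0 in(('scene',None),('side',None)):
    f={'scene':'s2','side':'sd2'}[nm]; im,c=load(f); hsv=cv2.cvtColor(im,cv2.COLOR_RGB2HSV)
    u,v=(int(x) for x in proj(c,(453,33,30))); M=np.zeros(im.shape[:2],np.uint8); M[v-21:v+26,u-25:u+25]=(hsv[v-21:v+26,u-25:u+25,1]<110)
    ct=max(cv2.findContours(M,0,1)[0],key=cv2.contourArea)[:,0]; print(f,cv2.boundingRect(ct))
    h=cv2.convexHull(ct)[:,0].astype(float); o=np.array(c['pose'])[:3,3]; t=np.linspace(0,2*np.pi,180)
    def res(p):
        cen=np.array([p[0],p[1],20.]); w=o-cen; D=np.linalg.norm(w); w/=D
        e1=np.cross(w,[0,0,1]); e1/=np.linalg.norm(e1); e2=np.cross(w,e1); q=cen+w*3600/D; rr=60*np.sqrt(1-3600/D**2)
        Q=[q+rr*(np.cos(a)*e1+np.sin(a)*e2) for a in t]+[np.array([p[0]+64*np.cos(a),p[1]+64*np.sin(a),z]) for a in t for z in(0,20)]
        H=cv2.convexHull(np.array([proj(c,k) for k in Q],np.float32)); return [cv2.pointPolygonTest(H,(float(x),float(y)),True)-p[2] for x,y in h]
    r=least_squares(res,[453.,33.,.5],diff_step=1e-3,loss='soft_l1'); print(nm,'dome',r.x.round(1),np.abs(r.fun).mean().round(2))
```

```text
wrist pad 323 133 [323. 133.] [386.2  11.9]
wrist pad 322 323 [322.  322.8] [520.1  54.4]
wrist mid [453.1  33.2] 140.5 17.62
scene mid [452.9  33.1] 140.1
s2 (285, 202, 40, 36)
scene dome [4.528e+02 3.240e+01 4.000e-01] 0.12
sd2 (311, 201, 39, 41)
side dome [ 4.58e+02  4.00e+01 -3.00e-01] 1.25
```

Emit:
step_arm:
  motion: [0,0,0.03,-0.001,0,0,0,0.05,0,0,0,0,0.03,0,0,0,0,0.012,0,0,0,0,0.003,0,0]

```text
time_s: 15.62
ee_pos: [453.6, 32.4, 105.9]
tcp_rot: [-0.698, 0.699, 0.11, -0.11]
force: [1.0, 0.6, -1.2]
width: 0.317
```

Emit:
step_arm:
  motion: [0,0,0.0025,0,0,0,0,0,0,0]

```text
time_s: 15.88
ee_pos: [453.8, 32.6, 105.4]
tcp_rot: [0.699, -0.698, -0.11, 0.11]
force: [0.3, -0.1, -2.3]
width: 0.318
```

Emit:
step_arm:
  motion: [0,0,0.0025,0,0,0,0,0.0025,0,0,0,0,0,0,0]

```text
time_s: 16.25
ee_pos: [453.6, 32.5, 103.0]
tcp_rot: [-0.699, 0.699, 0.11, -0.11]
force: [-1.0, -0.2, -1.1]
width: 0.318
```

Emit:
step_arm:
  motion: [0,0,0.0015,0,0,0,0,0,0,0]

```text
time_s: 16.5
ee_pos: [453.6, 32.5, 102.4]
tcp_rot: [-0.698, 0.699, 0.11, -0.11]
force: [0.6, -0.7, -1.3]
width: 0.317
```

Emit:
step_arm:
  motion: [0,0,0.0015,0,0,0,0,0,0,0]

```text
time_s: 16.75
ee_pos: [453.7, 32.5, 102.1]
tcp_rot: [0.699, -0.698, -0.11, 0.11]
force: [-1.9, 0.3, 6.8]
width: 0.315
```

Emit:
step_arm:
  motion: [0,0,-0.0006,0,0,0,0,0,0,0]

```text
time_s: 17.0
ee_pos: [453.7, 32.5, 102.2]
tcp_rot: [0.699, -0.699, -0.11, 0.11]
force: [-1.6, 0.6, 2.9]
width: 0.318
```

Emit:
step_arm:
  motion: [0.36,0,0,0,0,0.4,0,0,0,0,0.44,0,0,0,0,0.48,0,0,0,0,0.48,0,0,0,0]

```text
time_s: 17.62
ee_pos: [453.7, 32.5, 102.1]
tcp_rot: [-0.699, 0.699, 0.11, -0.11]
force: [-0.4, -0.1, -0.4]
width: 0.479
```

Run:
```python
from h import *
ims=[]
for n,f in(('wrist','w9'),('scene','s3'),('side','sd3')):
    im,c=cap(n,f); u,v=(int(x) for x in proj(c,(453,33,85)))
    ims.append(cv2.resize(im[100:400,80:560,::-1],(400,250)) if n=='wrist' else cv2.resize(im[v-36:v+36,u-80:u+80,::-1],(400,180),interpolation=cv2.INTER_CUBIC))
cv2.imwrite('pics/v8.png',np.vstack(ims[1:]+[ims[0]])[:600])
```

```text
(no output)
```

View pics/v8.png

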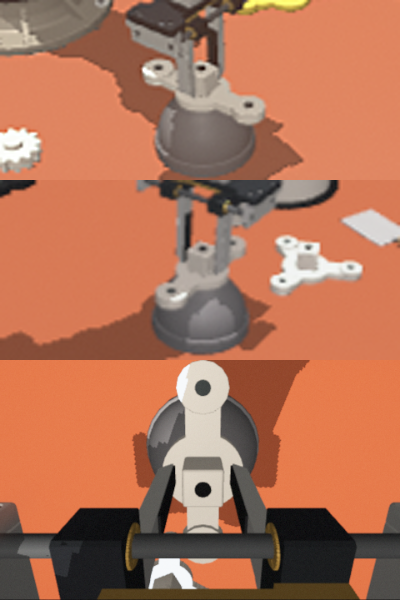

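The rotor rests on the dome with gaps on both sides of the hub. I'll measure tilt and movement before pulling away.

Emit:
step_arm:
  motion: [0.48,0,0,0,0,0.48,0,0,0,0,0.48,0,0,0,0,0.48,0,0,0,0]

```text
time_s: 18.27
ee_pos: [453.6, 32.5, 102.1]
tcp_rot: [-0.699, 0.699, 0.11, -0.11]
force: [-0.2, -0.2, -0.0]
width: 0.475
```

```bash
cat >> h.py <<'E'
def tilt(fs,fd,e=(453.,33.)):
    ax=np.array([np.cos(np.radians(17.7)),np.sin(np.radians(17.7))]); i1,c1=load(fs); i2,c2=load(fd); out=[]
    for s,z in((-70,94),(70,94),(0,120)):
        p=[*(np.array(e)+s*ax),z]; o=[]
        for im,c in((i1,c1),(i2,c2)):
            u,v=np.round(proj(c,p)).astype(int); h=hole(im,u,v,3); o.append((c,*h))
        out.append(tri(o)); print(s,out[-1].round(1),[np.round(np.array(k[1:])-proj(k[0],p),1).tolist() for k in o])
    d=out[1]-out[0]; print('pitch deg',np.degrees(np.arcsin(d[2]/np.linalg.norm(d))).round(2),'mid',((out[0]+out[1])/2).round(1))
E
python3 - <<'E'
from h import *
from scipy.spatial.transform import Rotation
ax=np.array([np.cos(np.radians(17.7)),np.sin(np.radians(17.7))])
tilt('s3','sd3')
for f in('w9','w10'):
    if f=='w10': cap('wrist',f);cap('scene','s4');cap('side','sd4'); tilt('s4','sd4')
    im,c=load(f)
    for s,z in((-70,94),(0,120)):
        p=[*(np.array((453.,33.))+s*ax),z]; u,v=np.round(proj(c,p)).astype(int); h=hole(im,u,v,9); print(f,s,np.round(h,1),'expected level',proj(c,p).round(1), 'on plane',onz(c,*h,z).round(1))
E
```

```text
-70 [385.9  11.2  97.4] [[-0.3, -0.9], [0.0, -0.8]]
70 [516.8  56.   92.4] [[-0.2, -0.1], [-1.2, 0.3]]
0 [452.4  32.9 120.6] [[-0.1, -0.4], [-0.0, 0.0]]
pitch deg -2.06 mid [451.3  33.6  94.9]
w9 -70 [323.2 133.1] expected level [324.1 133.3] on plane [386.4  11.1  94. ]
w9 0 [323.3 255.3] expected level [323.9 255.6] on plane [452.9  32.6 120. ]
-70 [385.9  11.2  97.4] [[-0.3, -0.9], [0.0, -0.8]]
70 [516.8  56.1  92.4] [[-0.2, -0.1], [-1.2, 0.3]]
0 [452.4  32.9 120.6] [[-0.1, -0.4], [-0.0, 0.0]]
pitch deg -2.07 mid [451.3  33.7  94.9]
w10 -70 [323.2 133. ] expected level [324.1 133.3] on plane [386.4  11.1  94. ]
w10 0 [323.3 255.2] expected level [323.9 255.6] on plane [452.9  32.6 120. ]
```

Emit:
step_arm:
  motion: [0.48,0,-0.01,0,0,0.48,0,-0.03,0,0,0.48,0,-0.05,0,0,0.48,0,-0.08,0,0,0.48,0,-0.1,0,0]

```text
time_s: 19.05
ee_pos: [453.3, 32.2, 211.7]
tcp_rot: [-0.698, 0.699, 0.11, -0.11]
force: [0.3, 1.1, 0.4]
width: 0.481
```

Emit:
step_arm:
  motion: [0.48,0,-0.1,0,0,0.48,-0.03,-0.03,0,0,0.48,-0.04,0,0,0,0.48,0,0,0,0,0.48,0,0,0,0]

```text
time_s: 19.68
ee_pos: [426.6, 23.9, 261.4]
tcp_rot: [-0.698, 0.699, 0.109, -0.11]
force: [-0.1, 0.2, 0.3]
width: 0.482
```

Run:
```python
from h import *
for n,f in(('wrist','w11'),('scene','s5'),('side','sd5')): cap(n,f)
tilt('s5','sd5'); ax=np.array([np.cos(np.radians(17.7)),np.sin(np.radians(17.7))])
im,c=load('w11')
for s,z in((-70,94),(70,94),(0,120)):
    p=[*(np.array((453.,33.))+s*ax),z]; u,v=np.round(proj(c,p)).astype(int); h=hole(im,u,v,7); print(s,np.round(h,1),proj(c,p).round(1),onz(c,*h,z).round(1))
ims=[]
for f in('s5','sd5'):
    im,c=load(f); u,v=(int(x) for x in proj(c,(453,33,85)))
    ims.append(cv2.resize(im[v-36:v+36,u-72:u+72,::-1],(576,288),interpolation=cv2.INTER_CUBIC))
cv2.imwrite('pics/v9.png',np.vstack(ims))
```

```text
-70 [387.3  11.4  95. ] [[-0.2, 0.4], [0.0, -0.8]]
70 [519.5  53.6  94.3] [[-0.2, -0.1], [0.1, 0.0]]
0 [452.4  32.6 120.2] [[-0.2, -0.1], [-0.1, 0.1]]
pitch deg -0.27 mid [453.4  32.5  94.6]
-70 [323.  148.6] [323.4 148.6] [386.4  11.3  94. ]
70 [322.9 255.5] [323.  255.2] [520.2  54.3  94. ]
0 [323.  211.6] [323.2 211.7] [452.9  32.7 120. ]
```

View pics/v9.png

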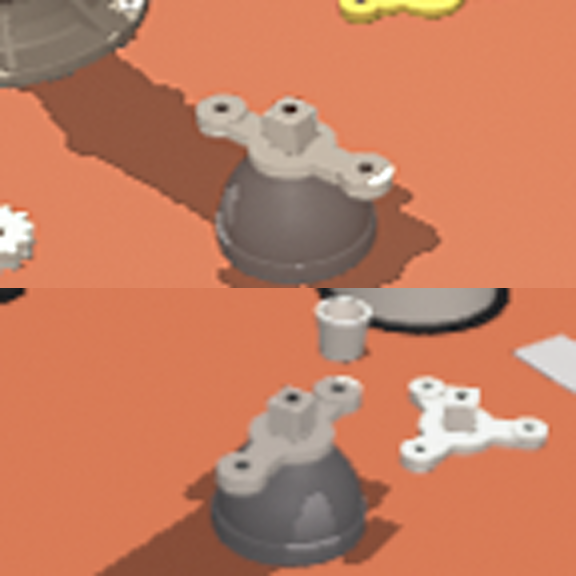

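The rotor sits level on the dome (pad holes within about 0.3°) and the gripper is clear. I'll wait about half a second, check that it hasn't moved, and then hand in.

Emit:
step_arm:
  motion: [0.48,0,0,0,0,0.48,0,0,0,0,0.48,0,0,0,0,0.48,0,0,0,0]

```text
time_s: 20.32
ee_pos: [427.0, 23.9, 262.1]
tcp_rot: [-0.699, 0.699, 0.11, -0.11]
force: [-0.9, 0.0, 1.3]
width: 0.48
```

Run:
```python
from h import *
cap('scene','s6'); cap('side','sd6'); tilt('s6','sd6')
a=load('s5')[0].astype(int);b=load('s6')[0].astype(int); print('max/mean change',abs(a-b)[170:245,270:340].max(),abs(a-b)[170:245,270:340].mean().round(2))
s=manip.sense(); print(s['time_s'],s['force'].round(1)); print(manip.sign_off())
```

```text
-70 [387.3  11.4  95. ] [[-0.2, 0.4], [0.0, -0.8]]
70 [519.5  53.7  94.3] [[-0.2, -0.1], [0.1, 0.0]]
0 [452.4  32.6 120.2] [[-0.2, -0.1], [-0.0, 0.1]]
pitch deg -0.28 mid [453.4  32.5  94.6]
max/mean change 63 0.75
20.425 [ 0.6 -0.5  0.1]
the job is handed in; nothing more can be done
None
```

I took the collar off the dome and stood it upright near the middle of the black tray. I then balanced the two-armed rotor, hub up, on the dome's summit, and handed the job in at about 20.4 s.

- **Rotor:** in the last checks it was within about 0.5 mm of the measured summit. It tilted about 0.3° along its arms and had not moved between pictures about 0.7 s apart. The gripper was clear of it, more than 100 mm above.
- **Forces:** the largest reading was about 17 N, as the collar touched the tray floor. The arm did not touch anything it was told to leave.
- **Checks that disagreed:**
  - A side-view fit of the dome was about 8 mm off. I rejected it because other things had got into its mask; four other estimates agreed to within about 1.5 mm.
  - A 2° tilt reading taken while a finger partly hid one pad hole disappeared once the view was clear.
- **Not re-checked:** I last looked at the collar just after placing it, when it stood upright.

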